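# Open the vial jig: lift its guide plate off the dowels

### The job

Open the vial jig for loading: take the guide plate, the one with four round vial openings, by its bar handle and lift it straight up off its two dowels, keeping it level so that it does not bind. Once it is clear, carry it level to the steel tray, lower it until it lies flat on the tray's floor and only then let go. Leave the other jig, whose plate has no vial openings, as it is.

Things in the scene. Friction and masses are not known exactly. Their poses are not given: they have to be found in the camera images.
- guide_plate_grip (a point): Centre of the guide plate's black handle bar (56 x 14 x 16 mm, x y z; 30 mm free under it bar two posts at x +-20). Loose aluminium plate 160 x 90 x 10 mm, about 0.3 kg, four 25 mm openings, dowel holes 11.6 mm at x +-66. This point is 48 mm above its underside, 38 above its top. x along bar and dowel line, z up; looks the same after a half turn.
- vial_jig: Grey plastic base block under the guide plate, fixed, 170 x 100 x 25 mm; the other jig's is alike. Origin at the centre of its underside, x along its length, z up. Two upright steel dowels, 10 mm thick, at x +-66 mm, rise 22 mm above the block's top (47 mm above the worktop): the plate must rise 22 mm to clear them.
- blank_plate_grip (a point): Centre of the handle bar of the other jig's plate: same sizes, material, handle and dowels, but no vial openings. To be left alone. Axes as for the guide plate.
- tray_floor (a point): Centre of the upper side of the floor of the empty, fixed stainless steel tray: outside 202 x 132 x 18 mm, walls and floor 3 mm thick, inside 196 x 126 mm, rim 15 mm above this point. x along the tray's length, z up.

How it is judged:
By the outcome, as a careful person would: the job done as asked, in the order asked, and still so for the second after the job is handed in, with the robot touching nothing.
It also fails if it takes over 48 s, if anything falls off the work surface, if the arm or the gripper's body presses on something with over 40 N, if the wrist force passes 120 N, or if a joint passes its speed limit or range.

### The arm

A 6-joint arm with a two-finger parallel gripper is mounted at the origin on a cart in front of the work surface, level with it; the furniture and walls round the work are solid. World frame = base frame: x ahead of the robot, y to its left, z up, the work surface at z = 0. Lengths are in mm, angles in rad, forces in N, time in s.
With the tool pointing down it reaches from about 275 to 750 mm from the base axis. Payload 10.2 kg.
Tool frame: the origin (TCP) lies midway between the tips of the shut fingers; the grasp point (between the pads) lies 19 mm behind it (ctrl.tcp_to_grasp is the z of the grasp point in the tool frame, in mm); z points along the fingers, y is the direction in which the jaws open and shut (so a half turn about z gives the same grasp; the last joint's range is limited). The gripper opens to 85 mm and grips with 20 to 120 N. Pads are 22 mm wide; open, the fingers measure 114 mm over their backs; the gripper's body (76 mm by 85 mm) begins 54 mm behind the grasp point. The pads swing forward as they close: fully open they stand 13 mm farther back than shut.
Start: joints at [-1.406, 0.313, 1.498, -0, 1.331, -0.223], TCP at [198.518, -486.026, 231.294] pointing down, gripper open.
Joint ranges: [-2.94, 2.94], [-0.97, 2.17], [0.19, 2.56], [-1.23, 4.37], [0.02, 3.11], [-2.88, 2.88]. Speed limits (rad/s): [2.39, 2.39, 3.01, 3.14, 3.14, 3.14].

### API

Orientations are given as a unit quaternion [w, x, y, z].
In Python, from rig import sensors, capture, order, ctrl gives the robot as it stands. The module is installed in compiled form; this text tells all that it offers.
- The arm moves only by the tool play_rows, never from a script. Its argument "deltas" is a list of rows, each a list of 7 numbers: the shift along the world's x, y, z in units of 40 mm (1.0 is 40 mm), then the turn, a rotation vector about the world's x, y, z in units of 6 degrees (1.0 is 6 degrees), then the opening, from -1 (shut) to 1 (fully open). A call has 1 to 8 rows; each row shifts and turns the commanded pose from where the row before left it; what a row does not reach is not made up. A row lasts 1/12 s, in which the tool goes at most 41.7 mm and 7.16 degrees, less where a joint would pass 70% of its speed; a pose out of reach is approached as far as the arm can. A call is refused whole if a number of a shift passes 1 or a number of a turn 1, either way. A call with a gripper value outside its range is refused whole. The fingers move at their own pace and stop on an object; "squeeze" is the grip in N (left out, the last holds). Time passes only in rows, so rows that do not move let the fingers close. It gives the time, the measured TCP pose, the force and the opening at its end, in the units of the state.
- sensors.sense(): the state, without advancing time (a new reading comes with each control period).
- capture(name): name is "scene" or "top"; returns a dict with "pixels" (384x512x3 uint8, red, green, blue), "z_map" (384x512 float32, mm along the optical axis (not along the pixel's ray), 0 where there is no reading), "fx", "fy", "cx", "cy" (pixels), "eye" and "rotation" of the camera in the world. Camera axes: x right, y down, z forward; pixel columns grow to the right and rows downward; lengths in mm; the calibration is good to about 2 mm. A picture is of the moment at which its call begins.
- order.finish_job(): hands the job in, once; it reports no verdict.
The state is a dict: "time_s": time; "joints": joint angles; "dq": joint speeds; "tau": joint torques, N m; "eef_pos": TCP position; "ee_rot": TCP orientation; "force": force on the tool from outside, world axes, zero at the start; "wrist_torque": the same for the moment, N m; "grip_width": opening from 0.0 (shut) to 1.0 (fully open).
Only numpy, scipy, OpenCV 4.12 (cv2) and the standard library are available. Lean on these libraries where they do the work, as an engineer would, in place of code of your own. Each camera call takes 0.05 s, during which the arm holds its last target. There are 200 camera calls.

## Working session

There is one attempt and no reset: what is moved stays moved. The work goes in short steps, Python scripts to look and compute and a tool call to move; the robot and the scene stay as the last step left them, time stands still between calls to the robot, and variables do not carry over. Pictures are saved under pics/ and viewed, about 8 in all and at most 12, crops included, and the job is handed in when it is done.

Besides the shell and the picture viewer there is one more tool, called after "Call:" as name([rows], argument=value, ...), one row to a line, values as JSON. play_rows: Moves the arm, as the interface text tells. Its arguments: {"type":"object","properties":{"deltas":{"type":"array","items":{"type":"array","items":{"type":"number"}}},"squeeze":{"type":"number"}},"required":["deltas"]}

```bash
mkdir -p pics
cat > h.py <<'E'
import numpy as np, cv2
from rig import sensors, capture, order, ctrl
def world(c,u,v,z=None):
    "pixel->world by depth, or by plane height z"
    d=np.array([(u-c["cx"])/c["fx"],(v-c["cy"])/c["fy"],1.0]); R=np.array(c["rotation"]); e=np.array(c["eye"])
    r=R@d
    if z is not None: return e+r*(z-e[2])/r[2]
    return e+r*c["z_map"][int(v),int(u)]
def cloud(c):
    v,u=np.mgrid[:384,:512]; Z=c["z_map"]
    P=np.stack([(u-c["cx"])/c["fx"]*Z,(v-c["cy"])/c["fy"]*Z,Z],-1)
    return P@np.array(c["rotation"]).T+np.array(c["eye"])
E
python3 - <<'E'
from h import *
for n in("top","scene"):
    c=capture(n); np.savez(n+"0.npz",**c)
    cv2.imwrite(f"pics/{n}0.png",cv2.resize(c["pixels"][:,:,::-1],(768,576),interpolation=cv2.INTER_CUBIC))
    print(n,c["eye"],np.round(c["rotation"],3),c["fx"])
print(sensors.sense(),ctrl.tcp_to_grasp)
E
```

```text
top [ 448.63281077  -54.87051196 1278.24516582] [ 0.006 -0.706  0.708 -0.024] 483.449843440129
scene [ 55.74005957 827.16193474 585.17995752] [ 0.125 -0.214  0.821 -0.513] 499.1288725826503
{'time_s': 0.1, 'joints': array([-1.40644931e+00,  3.13404369e-01,  1.49832784e+00, -1.88135650e-06,
        1.33098178e+00, -2.23445827e-01]), 'dq': array([ 0.0008127 , -0.00169965, -0.0018243 ,  0.0031828 ,  0.00147001,
       -0.00083529]), 'tau': array([ 3.32405456e-03, -4.12900829e+01, -2.60144055e+01, -1.37403417e-04,
        2.97334918e-03,  4.21192425e-06]), 'eef_pos': array([ 198.45705239, -485.81550382,  230.79954006]), 'ee_rot': array([-5.60451242e-04,  9.81260712e-01,  1.92683942e-01,  1.56517919e-05]), 'force': array([ 0.75401171,  0.22463013, -0.19057953]), 'wrist_torque': array([-0.00961764, -0.00166693,  0.04725537]), 'grip_width': 0.9985267960866857} -18.700000000000003
```

View pics/top0.png

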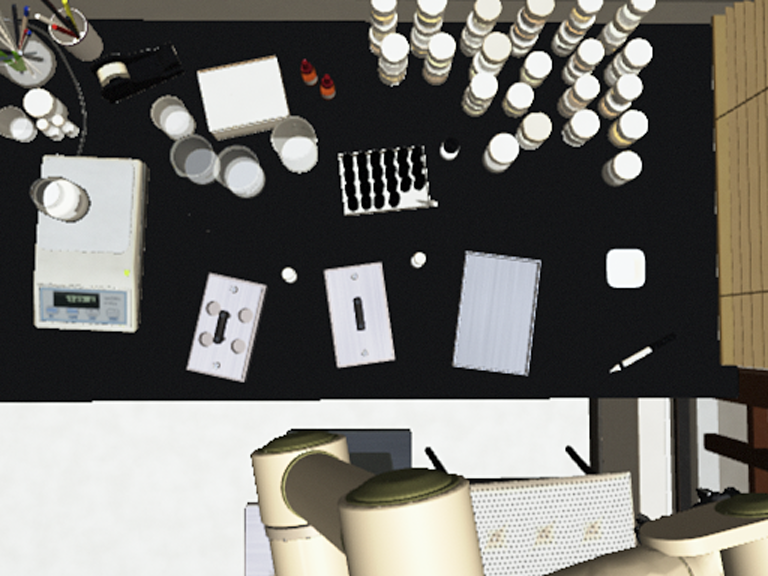

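View pics/scene0.png

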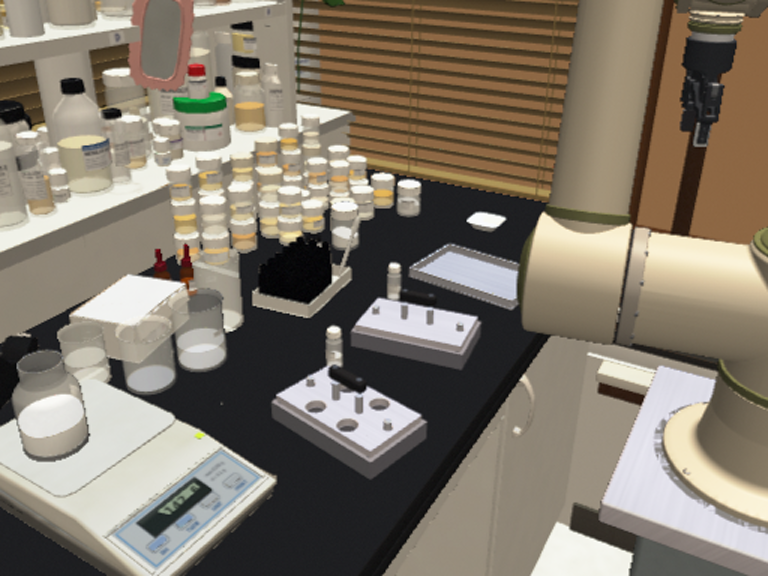

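The top view shows the guide plate, with its four openings, at about (227,327) and its black bar at (221,327). The blank jig is at (360,315) and the tray at (497,313), with small vials at (289,274) and (418,259). The scene view confirms both plates are seated on their dowels.

Run:
```python
from h import *
c=dict(np.load("top0.npz")); P=cloud(c); s=1.5
v,u=np.mgrid[:384,:512]
def rect(name,box,lo,hi):
    m=(u>box[0]/s)&(u<box[2]/s)&(v>box[1]/s)&(v<box[3]/s)&(P[...,2]>lo)&(P[...,2]<hi)&(c["z_map"]>0)
    Q=P[m]; (cx,cy),(w,h),a=cv2.minAreaRect(Q[:,:2].astype(np.float32)); b=cv2.boxPoints(((cx,cy),(w,h),a))
    e=[b[1]-b[0],b[2]-b[1]]; l=max(e,key=np.linalg.norm); yaw=np.degrees(np.arctan2(l[1],l[0]))
    print(name,len(Q),"c",np.round([cx,cy],1),"wh",np.round([w,h],1),"yaw",round((yaw+90)%180-90,2),"z",np.percentile(Q[:,2],[5,50,95]).round(1), "mean",Q.mean(0).round(1))
rect("guide plate",(180,262,275,390),27,45)
rect("guide bar",(180,262,275,390),65,95)
rect("blank plate",(315,255,405,375),27,45)
rect("blank bar",(315,255,405,375),65,95)
rect("tray",(445,240,550,385),-2,8)
rect("tray rim",(445,240,550,385),9,30)
rect("tray all",(445,240,550,385),1.5,30)
# by known heights from pixels
for n,p,z in (("g dowel",[(234,290),(217,366)],47),("g bar ends",[(226,311),(217,343)],81),("tray corners",[(467,252),(541,261),(528,375),(453,366)],18)):
    W=np.array([world(c,a/s,b/s,z) for a,b in p]); print(n,W[:,:2].round(1).tolist(),"mean",W.mean(0).round(1))
for n,b in(("vial1",(278,260,300,286)),("vial2",(408,248,430,270))):rect(n,b,10,120)
```

```text
Traceback (most recent call last):
  File "h.py", line 12, in cloud
    return P@np.array(c["rotation"]).T+np.array(c["eye"])
           ~^~~~~~~~~~~~~~~~~~~~~~~~~~
ValueError: matmul: Input operand 1 has a mismatch in its core dimension 0, with gufunc signature (n?,k),(k,m?)->(n?,m?) (size 4 is different from 3)
```

The camera rotation is a quaternion, so I'll convert it to a matrix.

```bash
cat > h.py <<'E'
import numpy as np, cv2
from scipy.spatial.transform import Rotation
from rig import sensors, capture, order, ctrl
def rot(q): return Rotation.from_quat(np.roll(q,-1)).as_matrix()   # q = w,x,y,z
def world(c,u,v,z):
    "pixel -> world on the plane of height z"
    e=np.array(c["eye"]); r=rot(c["rotation"])@[(u-c["cx"])/c["fx"],(v-c["cy"])/c["fy"],1]
    return e+r*(z-e[2])/r[2]
def cloud(c):
    v,u=np.mgrid[:384,:512]; Z=c["z_map"]
    P=np.stack([(u-c["cx"])/c["fx"]*Z,(v-c["cy"])/c["fy"]*Z,Z],-1)
    return P@rot(c["rotation"]).T+np.array(c["eye"])
def rect(P,name,box,lo,hi,s=1.5):
    "footprint of the points between heights lo and hi in a pixel box"
    v,u=np.mgrid[:384,:512]
    m=(u>box[0]/s)&(u<box[2]/s)&(v>box[1]/s)&(v<box[3]/s)&(P[...,2]>lo)&(P[...,2]<hi)
    Q=P[m]
    if len(Q)<4: return print(name,len(Q))
    r=cv2.minAreaRect(Q[:,:2].astype(np.float32)); b=cv2.boxPoints(r)
    l=max(b[1]-b[0],b[2]-b[1],key=np.linalg.norm); yaw=np.degrees(np.arctan2(l[1],l[0]))
    print(name,len(Q),"c",np.round(r[0],1),"wh",np.round(r[1],1),"yaw",round((yaw+90)%180-90,2),"z",np.percentile(Q[:,2],[5,50,95]).round(1))
E
python3 - <<'E'
from h import *
c=dict(np.load("top0.npz")); P=cloud(c); s=1.5
g=(180,262,275,390);b=(315,255,405,375);t=(445,240,550,385)
rect(P,"guide plate",g,27,45)
rect(P,"guide bar",g,65,95)
rect(P,"blank plate",b,27,45)
rect(P,"blank bar",b,65,95)
rect(P,"tray floor",t,1,8)
rect(P,"tray all",t,1.5,30)
for n,p,z in (("g dowel",[(234,290),(217,366)],47),("g bar ends",[(226,311),(217,343)],81),("tray corners",[(467,252),(541,261),(528,375),(453,366)],18)):
    W=np.array([world(c,a/s,b/s,z) for a,b in p]); print(n,W[:,:2].round(1).tolist(),"mean",W.mean(0).round(1))
for n,b in(("vial1",(278,260,300,286)),("vial2",(408,248,430,270))):rect(P,n,b,10,120)
q=sensors.sense()["ee_rot"]; print(rot(q).round(3))
E
```

```text
guide plate 1843 c [456.8 186.2] wh [ 99.5 169.4] yaw -12.63 z [29.5 34.7 39.1]
guide bar 143 c [456.7 186.6] wh [14.6 55.5] yaw -11.72 z [73.4 80.1 83.9]
blank plate 2081 c [477.8 -41. ] wh [168.6  99. ] yaw 7.56 z [30.  35.1 39. ]
blank bar 122 c [477.2 -41.3] wh [53.7 13.7] yaw 8.0 z [75.8 80.4 85.5]
tray floor 3794 c [ 481.6 -285.2] wh [184.9 252.4] yaw -0.31 z [1.2 3.3 6.7]
tray all 3868 c [ 481.6 -285.2] wh [184.7 252.4] yaw -0.31 z [ 1.8  3.9 17. ]
g dowel [[519.5, 170.1], [391.4, 197.9]] mean [455.5 184.   47. ]
g bar ends [[483.0, 176.8], [430.6, 191.2]] mean [456.8 184.   81. ]
tray corners [[587.0, -229.9], [571.1, -360.0], [372.0, -334.7], [388.2, -203.9]] mean [ 479.6 -282.1   18. ]
vial1 77 c [544.8  78.1] wh [20.2 22.1] yaw -63.36 z [25.  59.1 64.5]
vial2 80 c [ 570.5 -142. ] wh [22.  20.5] yaw 44.15 z [18.2 58.  63.7]
[[ 0.926  0.378 -0.   ]
 [ 0.378 -0.926  0.001]
 [ 0.    -0.001 -1.   ]]
```

Call:
play_rows([
  [0.36,0.93,0,0,0,-0.32,1],
  [0.36,0.93,0,0,0,-0.32,1],
  [0.36,0.93,0,0,0,-0.32,1],
  [0.36,0.93,0,0,0,-0.32,1],
  [0.36,0.93,0,0,0,-0.32,1],
  [0.36,0.93,0,0,0,-0.32,1],
  [0.36,0.93,0,0,0,-0.32,1],
  [0.36,0.93,0,0,0,-0.32,1],
], squeeze=60)

```text
time_s: 0.77
eef_pos: [313.8, -186.5, 231.2]
ee_rot: [-0.0, 0.998, 0.059, 0.0]
force: [0.8, 0.1, 0.4]
grip_width: 1.0
```

Call:
play_rows([
  [0.36,0.93,0,0,0,-0.32,1],
  [0.36,0.93,0,0,0,-0.32,1],
  [0.36,0.93,0,0,0,-0.32,1],
  [0.36,0.93,0,0,0,-0.32,1],
  [0.36,0.93,0,0,0,-0.32,1],
  [0.36,0.93,0,0,0,-0.32,1],
  [0.36,0.93,0,0,0,-0.32,1],
  [0,0,0,0,0,0,1],
])

```text
time_s: 1.43
eef_pos: [415.2, 77.3, 231.0]
ee_rot: [-0.001, 0.998, -0.055, -0.0]
force: [0.3, -1.4, 0.3]
grip_width: 0.999
```

Run:
```python
from h import *
a=np.load("top0.npz")["pixels"][176:260,120:184]; b=np.load("scene0.npz")["pixels"][236:320,176:290]
k=6; f=lambda i:cv2.resize(i[:,:,::-1],None,fx=k,fy=k,interpolation=cv2.INTER_CUBIC)[:504]
A,B=f(a)[:, :],cv2.resize(b[:,:,::-1],None,fx=3.5,fy=3.5,interpolation=cv2.INTER_CUBIC)
o=np.zeros((504,384+400,3),np.uint8); o[:504,:384]=A; o[:294,384:783]=B[:294,:399]
cv2.imwrite("pics/crop1.png",o)
```

```text
(no output)
```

View pics/crop1.png

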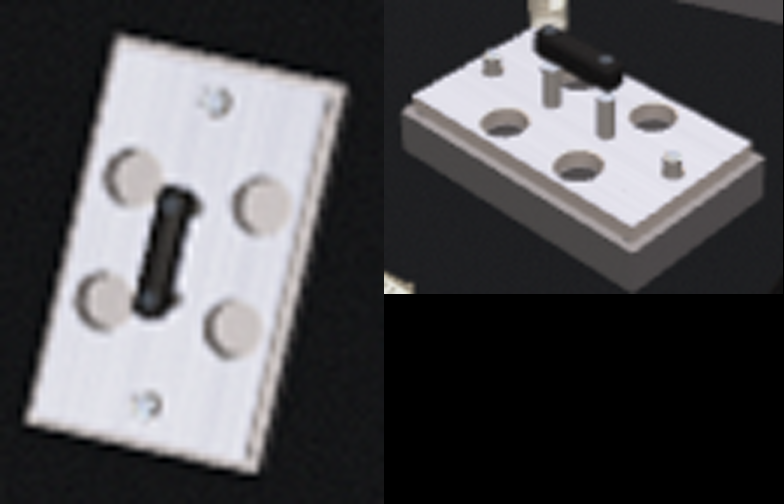

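The crop shows the guide plate's dowel tips at (217,101) and (147,404) in the 6x top view, with the bar centred near (166,252). In the 3.5x scene view the dowel tips are at (492,59) and (672,155), and the bar's screws at (548,33) and (606,60).

Run:
```python
from h import *
def show(n,c,pts,z,o,k):
    W=np.array([world(c,o[0]+(x+.5)/k-.5,o[1]+(y+.5)/k-.5,z) for x,y in pts])[:,:2]
    d=W[0]-W[-1]; print(n,W.round(1).tolist(),"mid",W.mean(0).round(1),"len",np.linalg.norm(d).round(1),"yaw",np.degrees(np.arctan2(d[1],d[0])).round(1))
t=dict(np.load("top0.npz"));s=dict(np.load("scene0.npz"))
show("top dowels",t,[(217,101),(147,404)],47,(120,176),6)
show("top bar",t,[(178,190),(151,315)],81,(120,176),6)
show("top plate corners",t,[(116,36),(347,89),(258,470),(26,421)],35,(120,176),6)
show("scene dowels",s,[(672-384,155),(492-384,59)],47,(176,236),3.5)
show("scene screws",s,[(606-384,60),(548-384,33)],81,(176,236),3.5)
```

```text
top dowels [[521.9, 170.8], [394.2, 199.4]] mid [458.  185.1] len 130.8 yaw -12.6
top bar [[483.3, 180.3], [432.0, 191.0]] mid [457.6 185.6] len 52.3 yaw -11.8
top plate corners [[550.5, 216.1], [527.6, 117.7], [365.5, 154.8], [386.7, 252.9]] mid [457.6 185.4] len 167.9 yaw -12.7
scene dowels [[393.4, 205.7], [518.8, 180.6]] mid [456.1 193.2] len 127.9 yaw 168.6
scene screws [[439.1, 193.4], [477.9, 187.2]] mid [458.5 190.3] len 39.3 yaw 171.0
```

Call:
play_rows([
  [0.27,0.7,-0.2,0,0,-0.25,1],
  [0.27,0.7,-0.4,0,0,-0.25,1],
  [0.27,0.7,-0.5,0,0,-0.25,1],
  [0.26,0.65,-0.5,0,0,-0.25,1],
  [0,0,-0.4,0,0,0,1],
  [0,0,0,0,0,0,1],
  [0,0,0,0,0,0,1],
  [0,0,0,0,0,0,1],
])

```text
time_s: 2.1
eef_pos: [457.6, 181.4, 152.3]
ee_rot: [-0.0, 0.994, -0.11, 0.001]
force: [-0.0, -0.3, 0.4]
grip_width: 1.005
```

Run:
```python
from h import *
s=sensors.sense(); M=rot(s["ee_rot"]); print(s["eef_pos"],np.degrees(np.arctan2(M[1,0],M[0,0])),s["joints"],s["force"])
c=capture("scene"); np.savez("scene1.npz",**c)
t=capture("top"); np.savez("top1.npz",**t)
o=np.zeros((500,800,3),np.uint8)
a=cv2.resize(c["pixels"][180:340,160:300,::-1],None,fx=3.1,fy=3.1,interpolation=cv2.INTER_CUBIC);o[:a.shape[0],:a.shape[1]]=a
b=cv2.resize(t["pixels"][150:270,110:200,::-1],None,fx=4,fy=4,interpolation=cv2.INTER_CUBIC);o[:b.shape[0],440:440+b.shape[1]]=b
cv2.imwrite("pics/crop2.png",o)
```

```text
[457.64176002 181.38604775 152.30462211] -12.616790800249497 [ 1.38897940e-01  3.20861816e-01  1.70633954e+00 -9.67196216e-05
  1.11321418e+00  1.92994130e+00] [-0.04005572 -0.28529904  0.37385183]
```

View pics/crop2.png

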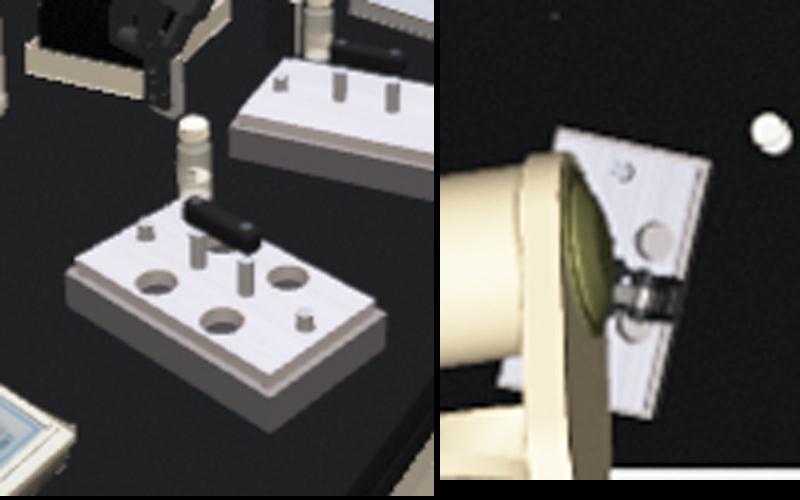

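Call:
play_rows([
  [0,0.12,-0.5,0,0,0.03,1],
  [0,0,-0.6,0,0,0,1],
  [0,0,-0.6,0,0,0,1],
  [0,0,-0.45,0,0,0,0.5],
  [0,0,-0.3,0,0,0,0],
  [0,0,0,0,0,0,-0.3],
  [0,0,0,0,0,0,-0.5],
  [0,0,0,0,0,0,-0.5],
], squeeze=25)

```text
time_s: 2.87
eef_pos: [458.1, 186.7, 54.6]
ee_rot: [-0.0, 0.994, -0.108, 0.001]
force: [0.2, -0.6, 0.2]
grip_width: 0.301
```

Run:
```python
from h import *
s=sensors.sense(); M=rot(s["ee_rot"]); print(s["eef_pos"],np.degrees(np.arctan2(M[1,0],M[0,0])),s["grip_width"],s["force"])
c=capture("scene"); np.savez("scene2.npz",**c)
a=cv2.resize(c["pixels"][200:320,170:290,::-1],None,fx=5,fy=5,interpolation=cv2.INTER_CUBIC)
cv2.imwrite("pics/crop3.png",a)
```

```text
[458.12254077 186.67098107  54.64127496] -12.420446629716341 0.3008214079835077 [ 0.18205864 -0.55253433  0.24693985]
```

View pics/crop3.png

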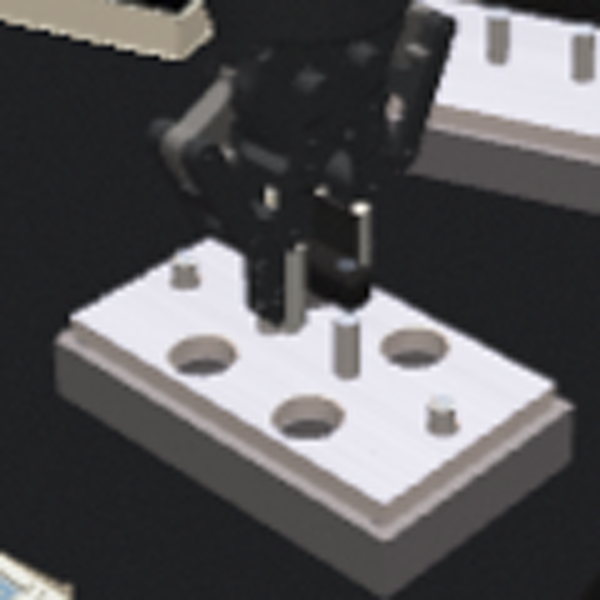

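The fingers straddle the bar, with the near finger at (280,300) and the far one at (365,240). I'll close gently and read the side force.

Call:
play_rows([
  [0,0,0,0,0,0,-0.6],
  [0,0,0,0,0,0,-0.7],
  [0,0,0,0,0,0,-0.8],
  [0,0,0,0,0,0,-1],
  [0,0,0,0,0,0,-1],
  [0,0,0,0,0,0,-1],
], squeeze=25)

```text
time_s: 3.42
eef_pos: [457.9, 186.8, 54.3]
ee_rot: [-0.0, 0.994, -0.108, 0.001]
force: [-1.6, 0.4, 7.5]
grip_width: 0.161
```

Run:
```python
from h import *
s=sensors.sense(); M=rot(s["ee_rot"]); print(s["eef_pos"],np.degrees(np.arctan2(M[1,0],M[0,0])),s["grip_width"],s["force"],s["wrist_torque"], "tool-y force",s["force"]@M[:,1])
```

```text
[457.90359163 186.82092831  54.34737556] -12.405041798286776 0.16100685295973605 [-1.62676075  0.3803893   7.49950599] [-0.09443261  0.22577155 -0.12522065] tool-y force -0.026450785349228338
```

The bar is gripped at width 0.161 with almost no side force. I'll firm the grip and lift slowly.

Call:
play_rows([
  [0,0,0,0,0,0,-1],
  [0,0,0,0,0,0,-1],
  [0,0,0.05,0,0,0,-1],
  [0,0,0.1,0,0,0,-1],
  [0,0,0.1,0,0,0,-1],
  [0,0,0,0,0,0,-1],
], squeeze=70)

```text
time_s: 3.92
eef_pos: [457.6, 186.9, 64.0]
ee_rot: [-0.0, 0.994, -0.108, 0.0]
force: [0.9, 1.1, -3.0]
grip_width: 0.149
```

```bash
cat > st.py <<'E'
from h import *
s=sensors.sense(); M=rot(s["ee_rot"]); print(s["time_s"],s["eef_pos"].round(1),"yaw",np.degrees(np.arctan2(M[1,0],M[0,0])).round(2),"tilt",(M[:2,2]*57.3).round(2),s["grip_width"].round(3),"F",s["force"].round(1),"T",s["wrist_torque"].round(2),"toolF",(s["force"]@M).round(1))
E
python3 st.py
```

```text
Traceback (most recent call last):
  File "st.py", line 2, in <module>
    s=sensors.sense(); M=rot(s["ee_rot"]); print(s["time_s"],s["eef_pos"].round(1),"yaw",np.degrees(np.arctan2(M[1,0],M[0,0])).round(2),"tilt",(M[:2,2]*57.3).round(2),s["grip_width"].round(3),"F",s["force"].round(1),"T",s["wrist_torque"].round(2),"toolF",(s["force"]@M).round(1))
                                                                                                                                                                       ^^^^^^^^^^^^^^^^^^^^^
AttributeError: 'float' object has no attribute 'round'
```

Call:
play_rows([
  [0,0,0.12,0,0,0,-1],
  [0,0,0.15,0,0,0,-1],
  [0,0,0.15,0,0,0,-1],
  [0,0,0.15,0,0,0,-1],
  [0,0,0.2,0,0,0,-1],
  [0,0,0.3,0,0,0,-1],
  [0,0,0.2,0,0,0,-1],
  [0,0,0,0,0,0,-1],
])

```text
time_s: 4.58
eef_pos: [458.1, 186.9, 116.0]
ee_rot: [-0.0, 0.994, -0.108, 0.002]
force: [-0.0, -0.2, -3.3]
grip_width: 0.149
```

```bash
sed -i 's/s\["grip_width"\].round(3)/s["grip_width"]/' st.py
cat >> st.py <<'E'
import sys
if len(sys.argv)>1:
    c=capture("scene"); np.savez("sc.npz",**c)
    cv2.imwrite(sys.argv[1],cv2.resize(c["pixels"][:,:,::-1],(768,576),interpolation=cv2.INTER_CUBIC))
E
python3 st.py pics/lift.png
```

```text
4.5833 [458.1 186.9 116. ] yaw -12.39 tilt [0.18 0.02] 0.14903654062963106 F [-0.  -0.2 -3.3] T [ 0.01 -0.05  0.02] toolF [-0.   0.2  3.3]
```

View pics/lift.png

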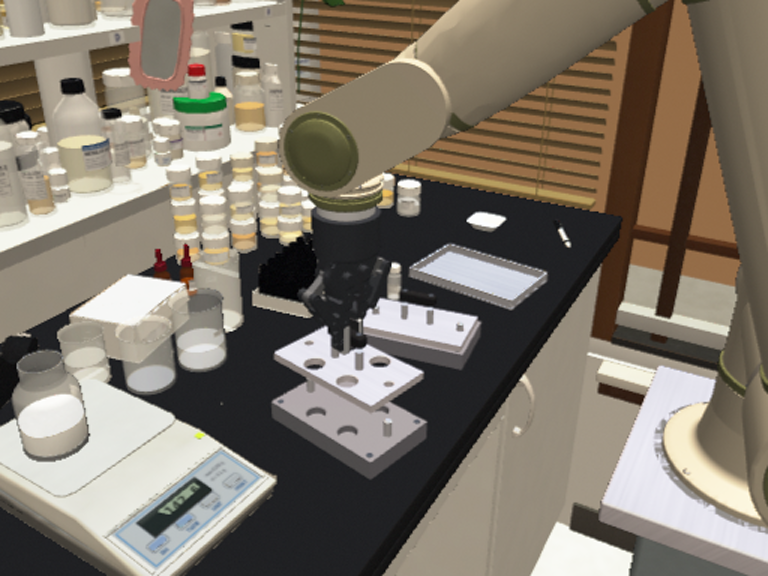

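The plate is level and clear of its dowels, with the bare dowels at (311,380) and (388,430). I'll carry it high over the blank jig to the tray.

Call:
play_rows([
  [0,0,0.4,0,0,0,-1],
  [0,-0.1,0.4,0,0,0,-1],
  [0.02,-0.3,0.2,0,0,0.04,-1],
  [0.03,-0.5,0,0,0,0.05,-1],
  [0.03,-0.6,0,0,0,0.05,-1],
  [0.03,-0.6,0,0,0,0.05,-1],
  [0.03,-0.6,0,0,0,0.05,-1],
  [0.03,-0.6,0,0,0,0.05,-1],
])

```text
time_s: 5.3
eef_pos: [463.7, 53.7, 153.6]
ee_rot: [0.0, 0.996, -0.093, -0.001]
force: [0.6, 0.5, -3.1]
grip_width: 0.15
```

Call:
play_rows([
  [0.03,-0.6,0,0,0,0.05,-1],
  [0.03,-0.6,0,0,0,0.05,-1],
  [0.03,-0.6,0,0,0,0.05,-1],
  [0.03,-0.6,0,0,0,0.05,-1],
  [0.03,-0.6,0,0,0,0.05,-1],
  [0.03,-0.6,0,0,0,0.05,-1],
  [0.03,-0.6,0,0,0,0.05,-1],
  [0.03,-0.6,0,0,0,0.05,-1],
])

```text
time_s: 5.97
eef_pos: [473.3, -138.3, 153.5]
ee_rot: [-0.0, 0.997, -0.072, -0.001]
force: [0.4, -0.2, -4.4]
grip_width: 0.149
```

Call:
play_rows([
  [0.03,-0.6,0,0,0,0.05,-1],
  [0.03,-0.6,0,0,0,0.05,-1],
  [0.03,-0.6,0,0,0,0.05,-1],
  [0.03,-0.6,0,0,0,0.05,-1],
  [0.03,-0.5,0,0,0,0.05,-1],
  [0,-0.3,0,0,0,0,-1],
  [0,0,0,0,0,0,-1],
  [0,0,0,0,0,0,-1],
])

```text
time_s: 6.63
eef_pos: [479.4, -264.9, 153.5]
ee_rot: [-0.001, 0.998, -0.059, -0.001]
force: [0.5, 1.1, -3.8]
grip_width: 0.151
```

```bash
python3 st.py
```

```text
6.6333 [ 479.4 -264.9  153.5] yaw -6.81 tilt [-0.05  0.07] 0.15089844941565303 F [ 0.5  1.1 -3.8] T [ 0.05  0.03 -0.06] toolF [ 0.4 -1.1  3.8]
```

Call:
play_rows([
  [0,-0.2,-0.2,0,0,-0.05,-1],
  [0,-0.2,-0.4,0,0,-0.05,-1],
  [0,0,-0.5,0,0,0,-1],
  [0,0,-0.5,0,0,0,-1],
  [0,0,-0.4,0,0,0,-1],
  [0,0,-0.3,0,0,0,-1],
  [0,0,0,0,0,0,-1],
  [0,0,0,0,0,0,-1],
])

```text
time_s: 7.3
eef_pos: [479.6, -280.6, 61.7]
ee_rot: [-0.0, 0.998, -0.064, -0.0]
force: [0.5, -0.1, -2.6]
grip_width: 0.147
```

```bash
python3 st.py
python3 - <<'E'
from h import *
o=np.zeros((560,800,3),np.uint8)
c=capture("scene"); t=capture("top"); np.savez("top3.npz",**t)
a=cv2.resize(c["pixels"][130:230,260:380,::-1],None,fx=3.3,fy=3.3,interpolation=cv2.INTER_CUBIC);o[:a.shape[0],:a.shape[1]]=a
b=cv2.resize(t["pixels"][150:265,290:380,::-1],None,fx=4,fy=4,interpolation=cv2.INTER_CUBIC);o[:b.shape[0],420:420+b.shape[1]]=b
cv2.imwrite("pics/tray.png",o)
E
```

```text
7.3 [ 479.6 -280.6   61.7] yaw -7.33 tilt [-0.05  0.05] 0.1465496984183177 F [ 0.5 -0.1 -2.6] T [-0.03 -0.01  0.01] toolF [0.5 0.  2.6]
```

View pics/tray.png

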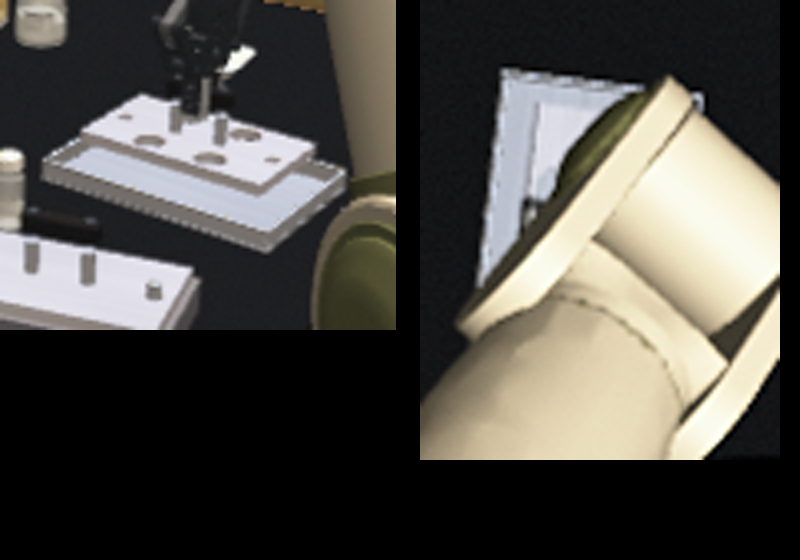

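The plate is level above the tray with clear margins all round: tray corner (505,70), plate corner (535,103) in the top view. I'll lower it gently.

Call:
play_rows([
  [0,-0.06,-0.15,0,0,0,-1],
  [0,0,-0.2,0,0,0,-1],
  [0,0,-0.15,0,0,0,-1],
  [0,0,-0.1,0,0,0,-1],
  [0,0,-0.05,0,0,0,-1],
  [0,0,0,0,0,0,-1],
  [0,0,0,0,0,0,-1],
])

```text
time_s: 7.98
eef_pos: [479.8, -283.7, 36.1]
ee_rot: [0.0, 0.998, -0.064, 0.0]
force: [-0.4, 0.2, -3.2]
grip_width: 0.149
```

```bash
python3 st.py
```

```text
7.9833 [ 479.8 -283.7   36.1] yaw -7.36 tilt [ 0. -0.] 0.1488064732011664 F [-0.4  0.2 -3.2] T [-0.03 -0.04 -0.  ] toolF [-0.4 -0.2  3.2]
```

Call:
play_rows([
  [0,0,-0.03,0,0,0,-1],
  [0,0,-0.02,0,0,0,-1],
  [0,0,-0.02,0,0,0,-1],
  [0,0,0,0,0,0,-1],
])

```text
time_s: 8.32
eef_pos: [479.7, -283.6, 33.2]
ee_rot: [-0.0, 0.998, -0.064, -0.0]
force: [-0.3, -0.8, -3.7]
grip_width: 0.151
```

Call:
play_rows([
  [0,0,-0.02,0,0,0,-1],
  [0,0,0,0,0,0,-1],
])

```text
time_s: 8.48
eef_pos: [479.8, -283.7, 32.6]
ee_rot: [0.0, 0.998, -0.064, 0.0]
force: [-0.6, 0.2, -2.8]
grip_width: 0.148
```

```bash
python3 st.py
```

```text
8.4833 [ 479.8 -283.7   32.6] yaw -7.36 tilt [ 0.01 -0.01] 0.14799104020429568 F [-0.6  0.2 -2.8] T [-0.04 -0.1  -0.05] toolF [-0.6 -0.1  2.8]
```

No contact yet, so I'll continue in 0.5 to 1 mm steps.

Call:
play_rows([
  [0,0,-0.015,0,0,0,-1],
  [0,0,0,0,0,0,-1],
  [0,0,0,0,0,0,-1],
])

```text
time_s: 8.73
eef_pos: [479.8, -283.7, 32.5]
ee_rot: [0.0, 0.998, -0.064, 0.0]
force: [-2.3, 2.7, 5.6]
grip_width: 0.148
```

Call:
play_rows([
  [0,0,-0.015,0,0,0,-1],
  [0,0,0,0,0,0,-1],
  [0,0,0,0,0,0,-1],
])

```text
time_s: 8.98
eef_pos: [479.8, -283.7, 32.5]
ee_rot: [0.0, 0.998, -0.064, 0.0]
force: [-4.9, 3.0, 10.9]
grip_width: 0.152
```

The plate is down: the vertical force went from -3 N to +11 N at TCP z 32.5. I'll release gently.

Call:
play_rows([
  [0,0,0.015,0,0,0,-1],
  [0,0,0,0,0,0,-0.7],
  [0,0,0,0,0,0,-0.6],
  [0,0,0,0,0,0,-0.5],
  [0,0,0,0,0,0,-0.4],
  [0,0,0,0,0,0,-0.2],
  [0,0,0,0,0,0,0],
  [0,0,0,0,0,0,0],
], squeeze=20)

```text
time_s: 9.65
eef_pos: [479.7, -283.6, 31.8]
ee_rot: [-0.0, 0.998, -0.064, -0.0]
force: [0.1, 0.1, 0.2]
grip_width: 0.498
```

```bash
python3 st.py pics/rel.png
```

```text
9.65 [ 479.7 -283.6   31.8] yaw -7.36 tilt [-0.  0.] 0.4978667276690658 F [0.1 0.1 0.2] T [ 0.   -0.01  0.  ] toolF [ 0.  -0.1 -0.2]
```

View pics/rel.png

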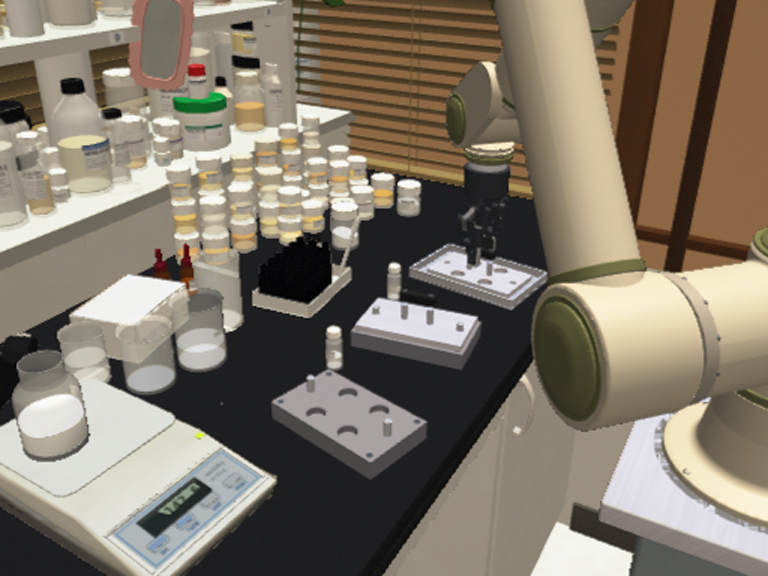

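The plate lies in the tray at about (478,273), the block at (349,420) is bare with its dowels upright, and the blank jig is untouched. I'll retreat straight up, then aside.

Call:
play_rows([
  [0,0,0.1,0,0,0,0.2],
  [0,0,0.3,0,0,0,0.2],
  [0,0,0.6,0,0,0,0.2],
  [0,0,0.8,0,0,0,0.2],
  [0,0,0.9,0,0,0,0.5],
  [0,0,0.9,0,0,0,1],
  [0,0,0.8,0,0,0,1],
  [0,0,0.5,0,0,0,1],
])

```text
time_s: 10.37
eef_pos: [480.2, -284.0, 232.0]
ee_rot: [0.002, 0.998, -0.064, 0.002]
force: [0.4, 0.1, 0.8]
grip_width: 0.999
```

Call:
play_rows([
  [-0.6,-0.6,0,0,0,0,1],
  [-0.7,-0.6,0,0,0,0,1],
  [-0.7,-0.6,0,0,0,0,1],
  [-0.7,-0.6,0,0,0,0,1],
  [-0.7,-0.6,0,0,0,0,1],
  [-0.7,-0.6,0,0,0,0,1],
  [-0.5,-0.5,0,0,0,0,1],
  [0,0,0,0,0,0,1],
])

```text
time_s: 11.03
eef_pos: [292.2, -450.6, 228.0]
ee_rot: [0.001, 0.998, -0.067, -0.0]
force: [0.3, -0.3, -0.9]
grip_width: 1.004
```

```bash
python3 st.py
python3 - <<'E'
from h import *
c=capture("top"); P=cloud(c)
rect(P,"placed plate",(455,255,540,372),9.5,16)
rect(P,"placed bar",(455,255,540,372),42,75)
b=(315,255,405,375); rect(P,"blank plate",b,27,45); rect(P,"blank bar",b,65,95)
m=P[180:240,308:352]; 
cv2.imwrite("pics/end.png",cv2.resize(c["pixels"][160:265,120:380,::-1],None,fx=3,fy=3,interpolation=cv2.INTER_CUBIC))
E
```

```text
11.0333 [ 292.2 -450.6  228. ] yaw -7.63 tilt [-0.05 -0.06] 1.0039961138560303 F [ 0.3 -0.3 -0.9] T [ 0.02 -0.01 -0.04] toolF [0.3 0.3 0.9]
placed plate 1435 c [ 480.  -281.9] wh [133.4 202.3] yaw -7.14 z [10.1 13.  15.5]
placed bar 129 c [ 479.3 -284.4] wh [14.7 54.3] yaw -6.98 z [50.2 58.4 62. ]
blank plate 2104 c [477.7 -41.3] wh [169.4  99.7] yaw 7.77 z [30.3 35.  38.9]
blank bar 123 c [477.3 -41.3] wh [53.7 13.7] yaw 8.02 z [76.  80.4 84.7]
```

View pics/end.png

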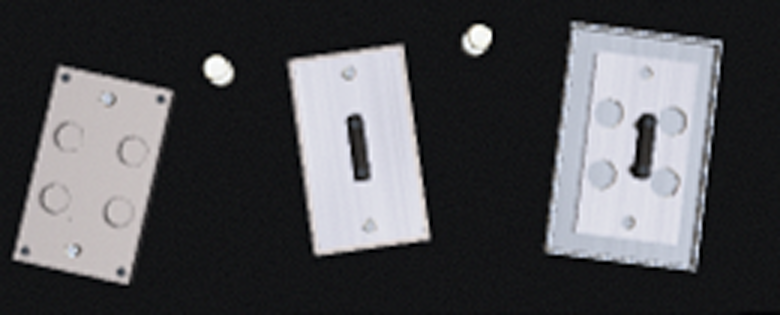

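The plate lies flat and centred in the tray, its bar at (645,147), and the blank jig hasn't moved. I'll hand the job in.

```bash
python3 -c "
from rig import order; print(order.finish_job())"
```

```text
the job is handed in; nothing more can be done
None
```

The guide plate is off its jig and lying flat in the steel tray. I gripped it by the bar, lifted it straight up off the dowels without binding, and carried it level over the blank jig. I released it only after it had touched down, when the vertical force went from -3 N to about +11 N. The job took about 11 s of the 48 s allowed.

- **Plate in tray:** the last top view puts the plate's top at z ≈ 13 mm, as expected for a plate lying flat on the floor. The bar's top is at about 58 mm, where about 59 mm was expected. The bar is within about 3 mm of the tray centre and turned about 7° like the tray.
- **Blank jig:** it measures the same as at the start, within 0.3 mm.
- **Robot:** the gripper is open, well clear of everything, and reads no contact force.
- **Disagreements:** the scene camera placed the guide bar about 5 mm farther in y than the top camera. I trusted the top camera, and closing on the bar showed almost no side force.

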